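# Fasten the amber beam-bay cover with its push rivets

### The job

Fasten the amber cover of the optical bench's beam bay: push the two raised beige rivet pins on that cover fully home, flush with their black collars. Leave the red pin on the same cover, and the beige pin on the small blue hatch, standing up as they are.

Things in the scene. Friction and masses are not known exactly. Their poses are not given: they have to be found in the camera images.
- cover: Amber transparent cover plate, 170 (x) x 140 (y) mm, lying level on an aluminium frame; fixed. Origin at the centre of the frame's underside on the table; z up, cover top 30 mm above it. Each corner, at x +-65, y +-50 mm, has a rivet with a black collar 32 mm across, 3 mm thick: two raised beige pins, one raised red pin and one beige already flush, in any order.
- pin_a_top (a point): Centre of the top face of a raised beige rivet pin at one corner of the amber cover (which corner varies): an upright plastic mushroom, flat round head 18 mm across and 4 mm thick on a 10 mm shaft, rising from the middle of its black collar. Standing, its top is 13.5 to 17.5 mm above the cover; home, 3.5 mm above it, level with the collar to 0.5 mm.
- pin_a (a joint): Travel of that beige pin straight down, in m: 0 fully raised, 0.014 fully home against a hard stop. It starts between 0 and 0.004. It slides stiffly, taking about 6 to 8 N, and stays wherever it is left (no spring).
- pin_b_top (a point): Centre of the top face of the second raised beige pin on the amber cover, the same kind of rivet as pin_a, at another corner.
- pin_b (a joint): Travel of the second beige pin, with the same meaning and stiffness as pin_a.
- pin_red_top (a point): Centre of the top face of the red pin, raised, at another corner of the amber cover: the same shape as the beige pins. It is to be left standing.
- pin_hatch_top (a point): Centre of the top face of the raised beige pin in the middle of the blue hatch, a separate fixed block of 85 x 70 mm, 20 mm high, to the right of the cover. Same shape as the others. It is to be left standing.

How it is judged (in metres and radians):
At the end, for the whole second after the job is handed in: Both beige pins of the amber cover are home (within 2.5 mm of their stop), and the red pin and the hatch's pin stand within 4 mm of where they stood (value of joint each of pin_a, pin_b above 0.0115 m and distance of each of pin_red_top, pin_hatch_top from where it was at the start of the episode below 0.004 m); the robot touches nothing.
It fails at once if the red pin is pushed in by more than 4 mm (distance of pin_red_top from where it was at the start of the episode above 0.004 m).
It fails at once if the hatch's pin is pushed in by more than 4 mm (distance of pin_hatch_top from where it was at the start of the episode above 0.004 m).
It also fails if it takes over 32 s, if anything falls off the work surface, if the arm or the gripper's body presses on something with over 40 N, if the wrist force passes 120 N, or if a joint passes its speed limit or range.

### The arm

A 6-joint arm with a two-finger parallel gripper is mounted at the origin on the work surface. World frame = base frame: x ahead of the robot, y to its left, z up, the work surface at z = 0. Lengths are in m, angles in degrees, forces in N, time in s.
With the tool pointing down it reaches from about 0.275 to 0.725 m from the base axis. Payload 15.9 kg.
Tool frame: the origin (TCP) lies midway between the tips of the shut fingers; the grasp point (between the pads) lies 19 mm behind it; x points along the fingers, y is the direction in which the jaws open and shut, and the axes are right-handed (so a half turn about x gives the same grasp; the last joint's range is limited). The gripper opens to 85 mm and grips with 20 to 120 N. Pads are 22 mm wide; open, the fingers measure 114 mm over their backs; the gripper's body (76 mm by 85 mm) begins 54 mm behind the grasp point. The pads swing forward as they close: fully open they stand 13 mm farther back than shut.
Start: joints at [-72.88, 12.198, -1.971, 75.831, 0, 90], TCP at [0.147, -0.478, 0.231] pointing down, gripper open.
Joint ranges: [-170.91, 170.91], [-42.67, 98.43], [-65.05, 77.54], [-120.47, 116.71], [-90, 82.35], [-180, 180]. Speed limits (degrees/s): [108.29, 108.29, 136.94, 147.25, 180, 180].

### API

Orientations are given as [roll, pitch, yaw] about the fixed x, y, z axes, in that order (R = Rz(yaw) Ry(pitch) Rx(roll)).
In Python, from station import arm gives the robot as it stands.
- The arm moves only by the tool arm_command, never from a script. Its arguments are lists of equal length, an entry for each row: "slide": the shift along the tool's x, y, z in cm, a list of three; "roll": the turn about the tool's x in degrees; "claw": the opening, from 0 (shut) to 1 (fully open). In form: {"slide": [[x, y, z], ...], "roll": [roll, ...], "claw": [claw, ...]}. A call has 1 to 10 rows; each row shifts and turns the commanded pose from where the row before left it, along the tool's axes as they then stand; what a row does not reach is not made up. A row lasts 1/12 s, in which the tool goes at most 41.7 mm and 7.16 degrees, less where a joint would pass 70% of its speed; a pose out of reach is approached as far as the arm can. A call is refused whole if a number of a shift passes 4.17 or a number of a turn 7.16, either way. A call with a gripper value outside its range is refused whole. The fingers move at their own pace and stop on an object; "force" is the grip in N (left out, the last holds). Time passes only in rows, so rows that do not move let the fingers close. It gives the time, the measured TCP pose, the force and the opening at its end, in the units of the state.
- arm.get_obs(): the state, without advancing time (a new reading comes with each control period).
- arm.capture(name): name is "side" or "top"; returns a dict with "image" (420x560x3 uint8, blue, green, red), "mtx" (3x3 intrinsics, pixels), "R" (3x3) and "t" (3): a world point X has camera coordinates R X + t. Camera axes: x right, y down, z forward; pixel columns grow to the right and rows downward; lengths in m; the calibration is good to about 2 mm. A picture is of the moment at which its call begins. There is no depth.
- arm.sign_off(): hands the job in, once; it reports no verdict.
The state is a dict: "clock": time; "joint_pos": joint angles; "qd": joint speeds; "effort": joint torques, N m; "ee_pos": TCP position; "eef_rot": TCP orientation; "wrist_force": force on the tool from outside, world axes, zero at the start; "torque": the same for the moment, N m; "gripper_width": opening from 0.0 (shut) to 1.0 (fully open).
Only numpy, scipy, OpenCV 4.12 (cv2) and the standard library are available. Lean on these libraries where they do the work, as an engineer would, in place of code of your own. Each camera call takes 0.05 s, during which the arm holds its last target. There are 200 camera calls.

## Working session

There is one attempt and no reset: what is moved stays moved. The work goes in short steps, Python scripts to look and compute and a tool call to move; the robot and the scene stay as the last step left them, time stands still between calls to the robot, and variables do not carry over. Pictures are saved under pics/ and viewed, about 8 in all and at most 12, crops included, and the job is handed in when it is done.

Besides the shell and the picture viewer there is one more tool, called after "Request:" as a command line: name --pt "numbers of a row" for each row, then --argument value for the rest. arm_command: Moves the arm, as the interface text tells. Its arguments: {"type":"object","properties":{"slide":{"type":"array"},"roll":{"type":"array"},"claw":{"type":"array"},"force":{"type":"number"}},"required":["slide","roll","claw"]}

```bash
mkdir -p pics
python3 - <<'E'
from station import arm
import cv2,numpy as np
o=arm.get_obs();print(o)
for n in("top","side"):
    c=arm.capture(n);cv2.imwrite(f"pics/{n}0.png",c["image"]);np.savez(f"{n}0.npz",**c)
    print(n,c["mtx"],c["R"],c["t"],-c["R"].T@c["t"])
E
```

```text
{'clock': 0.0, 'joint_pos': array([-7.28802263e+01,  1.22267325e+01, -2.00787765e+00,  7.58309178e+01,
        1.86365020e-03,  9.00003887e+01]), 'qd': array([ 0.01454983,  0.12070755, -0.09936365,  0.06031939, -0.00275336,
       -0.09873282]), 'effort': array([ 3.52768002e-03, -6.86158204e+01,  4.87116838e+01,  1.73767016e-02,
        1.11095251e-04, -1.03100334e-05]), 'ee_pos': array([ 0.14709647, -0.47752318,  0.23080185]), 'eef_rot': array([-91.62869537,  89.9344456 , 105.49068858]), 'wrist_force': array([0.44762012, 0.04938406, 0.47755444]), 'torque': array([ 0.03285696, -0.04407941,  0.05716732]), 'gripper_width': 1.001265759792851}
top [[392.83691616   0.         284.12601783]
 [  0.         392.83691616 208.47484226]
 [  0.           0.           1.        ]] [[-0.01712016 -0.99979267 -0.01102308]
 [-0.98906516  0.01854956 -0.14630798]
 [ 0.14648212  0.00839773 -0.98917767]] [-0.04226015  0.57956541  0.77595777] [ 0.45884052 -0.05951835  0.85188931]
side [[385.23481129   0.         278.24626165]
 [  0.         385.23481129 209.28050736]
 [  0.           0.           1.        ]] [[-0.97509915 -0.22161844  0.00818023]
 [-0.11786973  0.48666466 -0.86560051]
 [ 0.18785201 -0.84501052 -0.5006684 ]] [0.52778182 0.16329061 0.52554574] [0.43516181 0.48159009 0.4001512 ]
```

View pics/top0.png

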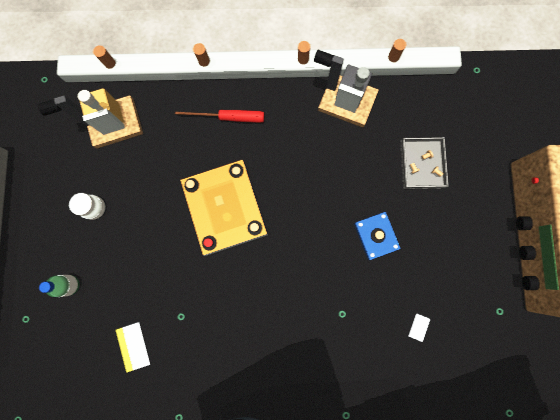

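View pics/side0.png

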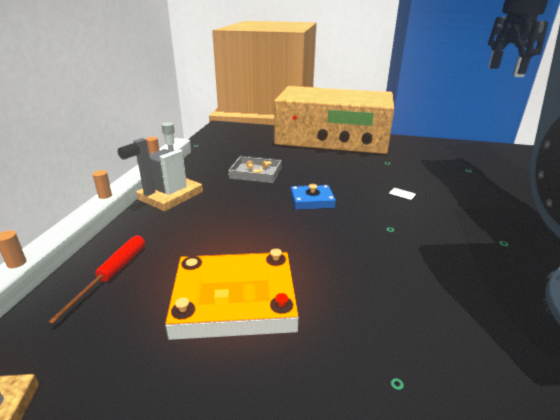

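The top view shows the cover with pins at (191,184), (236,171), (254,228) and the red one at (209,243). The hatch pin is at (379,235). The side view shows the two raised beige pins at (182,304) and (276,255), and the flush one at (191,262). So the raised pins are top (191,184) and (254,228).

```bash
cat > h.py <<'E'
import cv2,numpy as np
def proj(c,X): p=c["mtx"]@(c["R"]@X+c["t"]);return p[:2]/p[2]
def head(c,uv,r=9,red=False):
    im=c["image"].astype(int);b,g,rr=im[...,0],im[...,1],im[...,2]
    m=((rr>120)&(g<70)) if red else ((rr>150)&(b>95)&(g>120))
    k=np.zeros(m.shape,np.uint8);cv2.circle(k,uv,r,1,-1);v,u=np.nonzero(m&(k>0))
    return np.array([u.mean(),v.mean()]),len(u)
def tri(c1,p1,c2,p2):
    P=[c["mtx"]@np.c_[c["R"],c["t"]] for c in(c1,c2)]
    X=cv2.triangulatePoints(P[0],P[1],p1.reshape(2,1),p2.reshape(2,1))[:,0];return X[:3]/X[3]
def ray(c,p,z):
    d=c["R"].T@np.linalg.inv(c["mtx"])@np.r_[p,1];o=-c["R"].T@c["t"];return o+d*(z-o[2])/d[2]
E
python3 - <<'E'
from h import *
t=np.load("top0.npz");s=np.load("side0.npz")
for n,a,b,red in(("A",(191,184),(182,303),0),("B",(254,228),(276,254),0),("flush",(236,171),(191,262),0),("red",(209,243),(281,299),1),("hatch",(379,235),(312,187),0)):
    p,k=head(t,a,9,red);q,l=head(s,b,9,red);X=tri(t,p,s,q)
    print(n,p.round(1),k,q.round(1),l,X.round(4),"ray top z.044",ray(t,p,.044).round(4),"reproj",(proj(t,X)-p).round(1),(proj(s,X)-q).round(1))
a=cv2.resize(t["image"][150:260,170:280],None,fx=4,fy=4,interpolation=2)
b=cv2.resize(s["image"][240:340,160:310],None,fx=4,fy=4,interpolation=2)
cv2.imwrite("pics/crop.png",cv2.resize(np.vstack([np.pad(a,((0,0),(0,160),(0,0))),b]),None,fx=.7,fy=.7))
E
```

```text
A [190.5 182.5] 96 [181.8 302.2] 101 [0.6378 0.1438 0.0426] ray top z.044 [0.6374 0.1434 0.044 ] reproj [-0.  -0.1] [0.1 0. ]
B [252.9 228.3] 120 [275.7 252. ] 64 [0.5404 0.0127 0.0458] ray top z.044 [0.5383 0.0125 0.044 ] reproj [-0.2 -1.1] [1.5 0.2]
flush [236.3 172.1] 110 [191.  261.8] 64 [0.6644 0.0496 0.0319] ray top z.044 [0.658 0.047 0.044] reproj [-0.5 -1.5] [2.2 0.5]
red [207.4 242.2] 19 [281.1 299.6] 129 [0.5124 0.1073 0.0407] ray top z.044 [0.5114 0.1064 0.044 ] reproj [-0.1 -0.4] [0.7 0.1]
hatch [379.1 234.5] 61 [312.5 185.6] 30 [ 0.5225 -0.2486  0.0355] ray top z.044 [ 0.5207 -0.2467  0.044 ] reproj [-0.1 -0.5] [0.5 0.1]
```

View pics/crop.png

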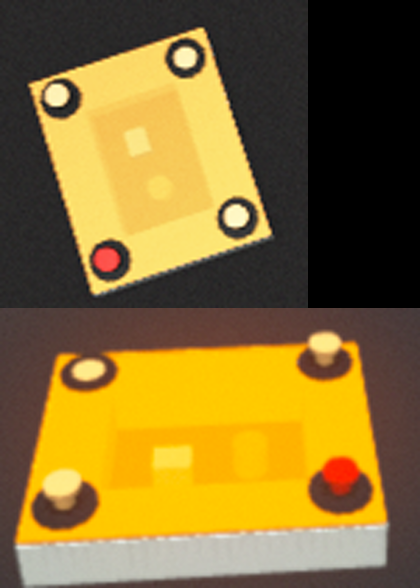

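```bash
cat >> h.py <<'E'
def go(o,tgt):
    from scipy.spatial.transform import Rotation as Ro
    R=Ro.from_euler("xyz",o["eef_rot"],degrees=True).as_matrix()
    print("R",R.round(3).tolist(),"slide cm",(R.T@(np.array(tgt)-o["ee_pos"])*100).round(2))
E
python3 - <<'E'
from h import *
from station import arm
t=np.load("top0.npz")
for p,z in(((190.5,183.5),.044),((254.1,227.1),.046),((208.2,242.9),.044),((236.1,170.9),.0335)):print(ray(t,p,z).round(4))
go(arm.get_obs(),[.5405,.0105,.10])
E
```

```text
[0.6353 0.1434 0.044 ]
[0.5405 0.0099 0.046 ]
[0.5098 0.1047 0.044 ]
[0.6632 0.0488 0.0335]
R [[-0.0, 0.294, -0.956], [0.001, -0.956, -0.294], [-1.0, -0.001, -0.0]] slide cm [ 13.12 -35.05 -51.96]
```

Request:
arm_command --pt "0 -1.75 -2.6" --pt "0 -1.75 -2.6" --pt "0 -1.75 -2.6" --pt "0 -1.75 -2.6" --pt "0 -1.75 -2.6" --pt "0 -1.75 -2.6" --pt "0 -1.75 -2.6" --pt "0 -1.75 -2.6" --pt "0 -1.75 -2.6" --pt "0 -1.75 -2.6" --roll '[0, 0, 0, 0, 0, 0, 0, 0, 0, 0]' --claw '[0, 0, 0, 0, 0, 0, 0, 0, 0, 0]'

```text
clock: 0.93
ee_pos: [0.3447, -0.2326, 0.2312]
eef_rot: [-57.8, 90.0, 139.3]
wrist_force: [1.2, -0.3, 0.1]
gripper_width: 0.002
```

Request:
arm_command --pt "0 -1.75 -2.6" --pt "0 -1.75 -2.6" --pt "0 -1.75 -2.6" --pt "0 -1.75 -2.6" --pt "0 -1.75 -2.6" --pt "0 -1.75 -2.6" --pt "0 -1.75 -2.6" --pt "0 -1.75 -2.6" --pt "0 -1.75 -2.6" --pt "0 -1.75 -2.6" --roll '[0, 0, 0, 0, 0, 0, 0, 0, 0, 0]' --claw '[0, 0, 0, 0, 0, 0, 0, 0, 0, 0]'

```text
clock: 1.77
ee_pos: [0.5417, 0.0112, 0.231]
eef_rot: [-12.7, 90.0, -175.5]
wrist_force: [1.1, -1.5, 0.9]
gripper_width: -0.001
```

Run:
```python
from h import *
from station import arm
o=arm.get_obs();print(o["ee_pos"],o["gripper_width"],o["joint_pos"].round(1),o["wrist_force"])
go(o,[.5405,.0105,.065])
```

```text
[0.54170078 0.01122506 0.23099533] -0.0013368470783477766 [  1.2  17.2   4.6  77.4  -0.  164.1] [ 1.14331567 -1.46539528  0.85739217]
R [[-0.001, 0.295, -0.956], [-0.0, -0.956, -0.295], [-1.0, -0.0, 0.001]] slide cm [16.6   0.04  0.13]
```

Request:
arm_command --pt "3 0 0.13" --pt "3 0 0" --pt "3 0 0" --pt "3 0 0" --pt "3 0 0" --pt "1.2 0 0" --pt "0 0 0" --roll '[0, 0, 0, 0, 0, 0, 0]' --claw '[0, 0, 0, 0, 0, 0, 0]'

```text
clock: 2.35
ee_pos: [0.5375, 0.0093, 0.0661]
eef_rot: [-16.3, 89.7, -179.1]
wrist_force: [-0.3, -1.7, -0.0]
gripper_width: 0.0
```

Run:
```python
from h import *
from station import arm
t=arm.capture("top");s=arm.capture("side")
a=cv2.resize(t["image"][150:260,170:320],None,fx=3,fy=3,interpolation=2)
b=cv2.resize(s["image"][200:340,160:310],None,fx=3,fy=3,interpolation=2)
cv2.imwrite("pics/c2.png",np.vstack([a,b])[:,:])
o=arm.get_obs();print(o["ee_pos"],o["wrist_force"]);print(proj(s,o["ee_pos"]),proj(t,o["ee_pos"]))
```

```text
[0.53977154 0.00933738 0.06952123] [-0.24679995  0.12348595  0.03217936]
[278.21356777 238.31555321] [253.35043381 226.30879075]
```

View pics/c2.png

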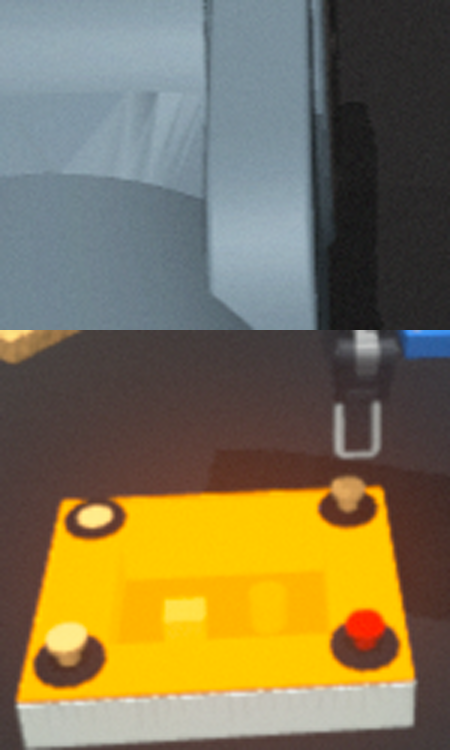

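The side view shows shut fingertips at about (279,242) above pin B, whose head is at (275.7,250). I'll re-triangulate B with the tightened pixels.

Run:
```python
from h import *
from station import arm
t=np.load("top0.npz");s=np.load("side0.npz");o=arm.get_obs()
for p,q in(((254.1,227.1),(275.8,250.7)),((190.5,183.6),(181.9,302.0))):
    X=tri(t,np.array(p),s,np.array(q));print(X.round(4),proj(s,X)-q,proj(t,X)-p)
print(proj(s,np.array([*o["ee_pos"][:2],.046])),o["ee_pos"])
go(o,[.5415,.0105,.046])
```

```text
[0.5418 0.0101 0.0463] [0.88760569 0.12913106] [-0.1032594  -0.63922833]
[0.6364 0.144  0.0431] [0.89230829 0.19649452] [-0.15957673 -0.52544327]
[278.08985143 250.90141425] [0.53977154 0.00933738 0.06952123]
R [[-0.001, 0.294, -0.956], [0.0, -0.956, -0.294], [-1.0, -0.0, 0.001]] slide cm [ 2.35 -0.06 -0.2 ]
```

Request:
arm_command --pt "0.5 -0.06 -0.22" --pt "0.5 0 0" --pt "0.5 0 0" --pt "0.4 0 0" --pt "0.4 0 0" --pt "0.4 0 0" --pt "0.4 0 0" --pt "0.4 0 0" --pt "0 0 0" --roll '[0, 0, 0, 0, 0, 0, 0, 0, 0]' --claw '[0, 0, 0, 0, 0, 0, 0, 0, 0]'

```text
clock: 3.2
ee_pos: [0.5418, 0.0106, 0.0338]
eef_rot: [-24.8, 90.0, 172.3]
wrist_force: [0.4, -0.1, -0.9]
gripper_width: 0.001
```

Request:
arm_command --pt "0.1 0 0" --pt "0 0 0" --roll '[0, 0]' --claw '[0, 0]'

```text
clock: 3.37
ee_pos: [0.5418, 0.0105, 0.0335]
eef_rot: [159.8, 90.0, -3.1]
wrist_force: [1.0, -0.4, 1.4]
gripper_width: -0.003
```

Run:
```python
from h import *
from station import arm
s=arm.capture("side");o=arm.get_obs();print(o["ee_pos"],o["wrist_force"])
cv2.imwrite("pics/c3.png",cv2.resize(s["image"][210:330,160:320],None,fx=5,fy=5,interpolation=2))
```

```text
[0.54182007 0.01055666 0.03345254] [-0.31785559 -0.02958812  3.67697621]
```

View pics/c3.png

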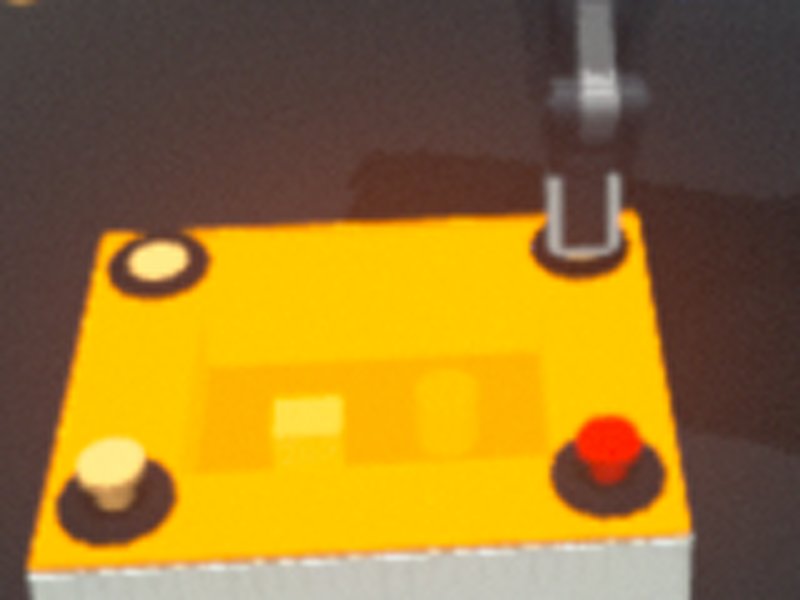

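The crop shows the fingertips sitting at pin B's collar, with only a thin beige rim visible at (580,252). Contact force is rising at z = 33.5 mm, so B is at its stop. I'll give it one small extra push, then lift and move to A.

Request:
arm_command --pt "0.1 0 0" --pt "0 0 0" --roll '[0, 0]' --claw '[0, 0]'

```text
clock: 3.58
ee_pos: [0.5419, 0.0106, 0.0331]
eef_rot: [160.5, 90.0, -2.4]
wrist_force: [-6.0, -0.3, 15.3]
gripper_width: -0.001
```

Request:
arm_command --pt "-2 0 0" --pt "-2 0 0" --pt "-2 0 0" --pt "0 -1.99 -2.58" --pt "0 -1.99 -2.58" --pt "0 -1.99 -2.58" --pt "0 -1.99 -2.58" --pt "0 -1.99 -2.58" --pt "0 0 0" --pt "0 0 0" --roll '[0, 0, 0, 0, 0, 0, 0, 0, 0, 0]' --claw '[0, 0, 0, 0, 0, 0, 0, 0, 0, 0]'

```text
clock: 4.42
ee_pos: [0.6361, 0.1449, 0.0915]
eef_rot: [-4.3, 90.0, -167.1]
wrist_force: [0.1, -0.3, -0.1]
gripper_width: -0.002
```

Run:
```python
from h import *
from station import arm
s=arm.capture("side");o=arm.get_obs();print(o["ee_pos"],o["wrist_force"],o["joint_pos"])
go(o,[.6367,.144,.0455])
cv2.imwrite("pics/c4.png",cv2.resize(s["image"][210:330,150:310],None,fx=5,fy=5,interpolation=2))
```

```text
[0.63551146 0.14379039 0.09173072] [-0.6576477  -0.77545775 -1.33428803] [ 1.27551982e+01  3.33038035e+01  8.80363490e+00  6.55535256e+01
 -1.27103609e-02  1.75589364e+02]
R [[-0.001, 0.295, -0.955], [-0.0, -0.955, -0.295], [-1.0, 0.0, 0.001]] slide cm [ 4.62  0.01 -0.12]
```

View pics/c4.png

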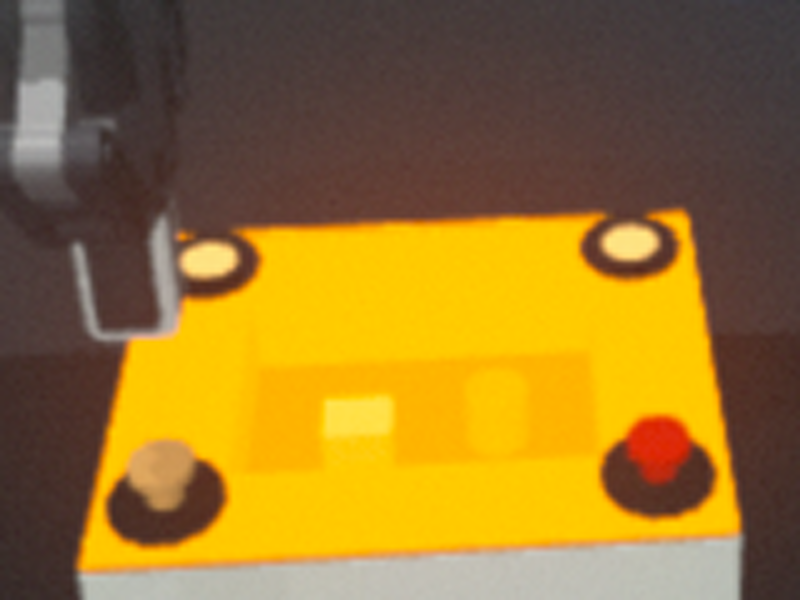

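Pin B is now flush at (630,242), matching the other flush one, and red still stands. Next I descend on A.

Request:
arm_command --pt "1.2 0 -0.12" --pt "1.2 0 0" --pt "1.2 0 0" --pt "0.6 0 0" --pt "0 0 0" --roll '[0, 0, 0, 0, 0]' --claw '[0, 0, 0, 0, 0]'

```text
clock: 4.88
ee_pos: [0.6356, 0.1429, 0.0485]
eef_rot: [-3.1, 89.8, -166.0]
wrist_force: [-1.5, 0.0, -0.1]
gripper_width: 0.001
```

Run:
```python
from h import *
from station import arm
s=arm.capture("side");o=arm.get_obs();print(o["ee_pos"],o["wrist_force"])
go(o,[.6367,.144,.0325])
cv2.imwrite("pics/c5.png",cv2.resize(s["image"][210:330,150:310],None,fx=5,fy=5,interpolation=2))
```

```text
[0.63618456 0.14317665 0.04964639] [-0.79030743  0.62578599 -0.03657221]
R [[-0.001, 0.294, -0.956], [-0.0, -0.956, -0.294], [-1.0, -0.0, 0.001]] slide cm [ 1.71 -0.06 -0.08]
```

View pics/c5.png

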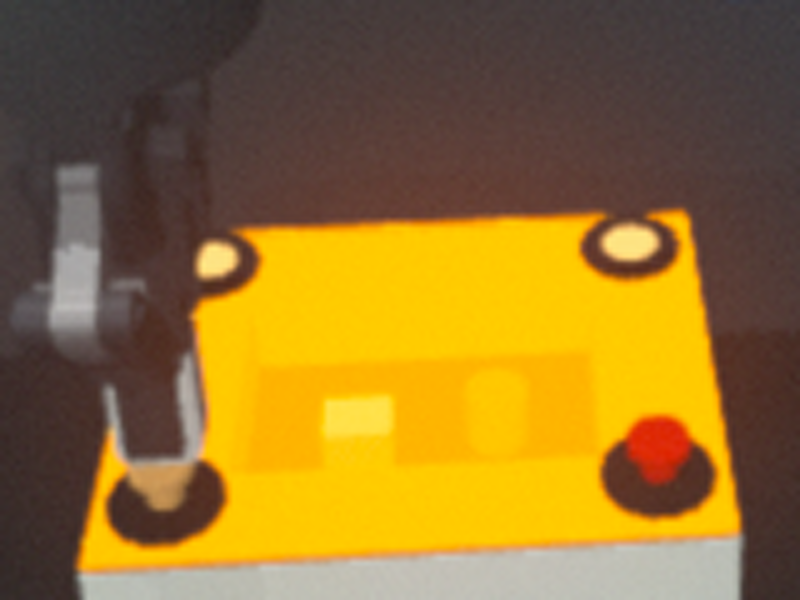

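The fingertips at (160,460) are centred over pin A's head, so I press.

Request:
arm_command --pt "0.4 -0.03 -0.08" --pt "0.4 0 0" --pt "0.4 0 0" --pt "0.3 0 0" --pt "0.1 0 0" --pt "0.1 0 0" --pt "0 0 0" --roll '[0, 0, 0, 0, 0, 0, 0]' --claw '[0, 0, 0, 0, 0, 0, 0]'

```text
clock: 5.52
ee_pos: [0.6383, 0.1444, 0.0338]
eef_rot: [163.7, 89.9, 0.8]
wrist_force: [0.6, -0.8, 3.3]
gripper_width: -0.001
```

Request:
arm_command --pt "0.1 0 0" --pt "0 0 0" --roll '[0, 0]' --claw '[0, 0]'

```text
clock: 5.68
ee_pos: [0.6383, 0.1444, 0.0333]
eef_rot: [165.4, 89.9, 2.5]
wrist_force: [-1.2, -1.7, 9.8]
gripper_width: 0.003
```

Request:
arm_command --pt "0.1 0 0" --pt "0 0 0" --roll '[0, 0]' --claw '[0, 0]'

```text
clock: 5.85
ee_pos: [0.6384, 0.1445, 0.0331]
eef_rot: [167.3, 89.9, 4.4]
wrist_force: [-4.9, -2.6, 19.8]
gripper_width: -0.003
```

Request:
arm_command --pt "-2.5 0 0" --pt "-2.5 0 0" --pt "-2.5 0 0" --pt "-2.5 0 0" --pt "0 2 3" --pt "0 2 3" --pt "0 2 3" --pt "0 2 3" --pt "0 2 3" --pt "0 2 3" --roll '[0, 0, 0, 0, 0, 0, 0, 0, 0, 0]' --claw '[0, 0, 0, 0, 0, 0, 0, 0, 0, 0]'

```text
clock: 6.68
ee_pos: [0.4996, -0.0241, 0.1313]
eef_rot: [167.3, 90.0, 4.4]
wrist_force: [0.5, -0.3, 0.7]
gripper_width: -0.0
```

Request:
arm_command --pt "0 2 1.5" --pt "0 2 1.5" --pt "0 2 1.5" --pt "0 2 1.5" --pt "0 2 1.5" --pt "0 2 1.5" --pt "0 0 0" --pt "0 0 0" --pt "0 0 0" --roll '[0, 0, 0, 0, 0, 0, 0, 0, 0]' --claw '[0, 0, 0, 0, 0, 0, 0, 0, 0]'

```text
clock: 7.43
ee_pos: [0.4504, -0.1641, 0.1313]
eef_rot: [-165.9, 90.0, 31.2]
wrist_force: [0.9, -0.2, -0.8]
gripper_width: 0.001
```

Run:
```python
from h import *
from station import arm
s=arm.capture("side");o=arm.get_obs();print(o["ee_pos"],o["wrist_force"])
s0=np.load("side0.npz")
for n,q,r in(("red",(281,299),1),("hatch",(312,187),0)):print(n,head(s0,q,9,r),head(s,q,9,r))
cv2.imwrite("pics/c6.png",cv2.resize(s["image"][170:340,150:350],None,fx=3.5,fy=3.5,interpolation=2))
```

```text
[ 0.45045984 -0.16380794  0.13132165] [0.19695823 0.57619589 0.27358954]
red (array([281.10077519, 299.58139535]), 129) (array([281.08270677, 299.65413534]), 133)
hatch (array([312.5, 185.6]), 30) (array([312.63157895, 186.05263158]), 19)
```

View pics/c6.png

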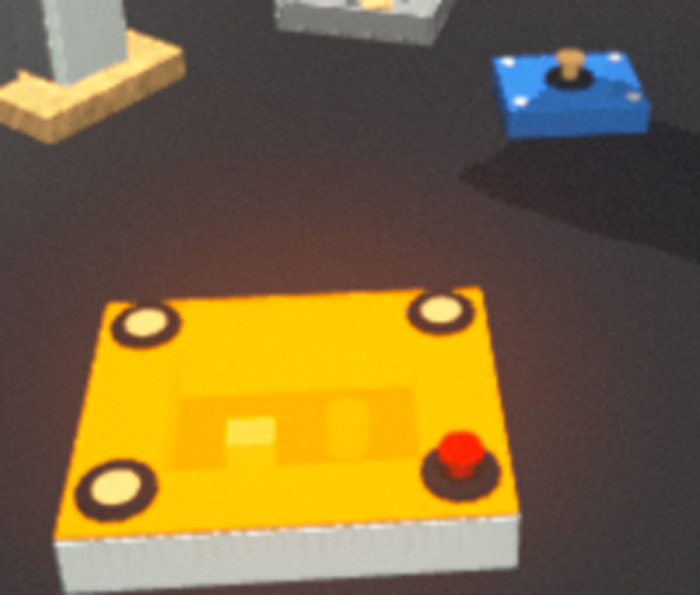

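The three beige pins on the cover are flush, at (115,487), (440,310) and (146,323). The red pin (460,452) and the hatch pin (570,63) still stand, and the arm is clear.

```bash
python3 -c "
from station import arm
print(arm.sign_off())"
```

```text
the job is handed in; nothing more can be done
None
```

I pushed both raised beige pins on the amber cover home with the shut fingertips and handed the job in after about 7.5 s of robot time.

- **Beige pins:** Each was pressed until it met its hard stop. The tip stood at z of about 33 mm, and the wrist force rose to 15 N on one pin and 20 N on the other. In the last side view both sit flush in their collars, matching the pin that was already home.
- **Red pin:** Its position in the side image moved by less than 0.1 px, so it is still standing.
- **Hatch pin:** It moved about 0.5 px in the image and looks fully raised. That reading is less certain because the arm's shadow fell across the hatch and shrank the matched area from 30 to 19 pixels. The arm never touched the hatch.
- **Arm:** It was about 13 cm above the table and touching nothing when I handed in.

No check failed.

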